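# Check the slide-loader slot and hang the gauge on its swivel hook

### The arm

A 6-joint arm with a two-finger parallel gripper is mounted at the origin on the work surface. World frame = base frame: x ahead of the robot, y to its left, z up, the work surface at z = 0. Lengths are in m, angles in rad, forces in N, time in s.
With the tool pointing down it reaches from about 0.25 to 0.775 m from the base axis. Payload 4 kg.
Tool frame: the origin (TCP) lies at the very end of the fingers, on their centre line; the grasp point (between the pads) lies behind it (arm.grip_point_offset is the z of the grasp point in the tool frame, in m); z points along the fingers, y is the direction in which the jaws open and shut (so a half turn about z gives the same grasp; the last joint's range is limited). The gripper opens to 85 mm and grips with 20 to 120 N. Pads are 22 mm wide; open, the fingers measure 114 mm over their backs; the gripper's body (76 mm by 85 mm) begins 54 mm behind the grasp point. The pads swing forward as they close: fully open they stand 13 mm farther back than shut.
Start: joints at [-1.392, 0.087, 1.371, -0, 1.684, -0.103], TCP at [0.153, -0.528, 0.231] pointing down, gripper open.
Joint ranges: [-3.1, 3.1], [-0.76, 2.03], [0.27, 2.55], [-1.08, 4.22], [0.17, 2.65], [-2.57, 2.57]. Speed limits (rad/s): [2.79, 2.79, 3.14, 3.14, 3.14, 3.14].

### API

Orientations are given as a rotation vector (axis times angle).
In Python, from station import arm gives the robot as it stands.
- The arm moves only by the tool send_rows, never from a script. Its arguments are lists of equal length, an entry for each row: "offset": the shift along the tool's x, y, z in m, a list of three; "twist": the turn, a rotation vector about the tool's x, y, z in degrees, a list of three; "fingers": the closure in counts, from 0 (fully open) to 255 (shut). In form: {"offset": [[tx, ty, tz], ...], "twist": [[ax, ay, az], ...], "fingers": [fingers, ...]}. A call has 1 to 12 rows; each row is the pose to reach, as a shift and turn from the pose commanded when the call began, along the tool's axes at that moment; what a row does not reach only later rows make up. A row lasts 1/10 s, in which the tool goes at most 50 mm and 8.59 degrees, less where a joint would pass 70% of its speed; a pose out of reach is approached as far as the arm can. A call with a gripper value outside its range is refused whole. The fingers move at their own pace and stop on an object; "squeeze" is the grip in N (left out, the last holds). Time passes only in rows, so rows that repeat a pose let the fingers close. It gives the time, the measured TCP pose, the force and the opening at its end, in the units of the state.
- arm.get_state(): the state, without advancing time (a new reading comes with each control period).
- arm.capture(name): name is "side" or "top" or "wrist"; returns the picture (400x640x3 uint8, blue, green, red); there is no depth.
- arm.camera_params(name): a dict with "K" (3x3 intrinsics, pixels), "D" ([k1, k2, p1, p2, k3] as OpenCV has them; the pictures are not rectified), "world_from_camera" (4x4, takes a point from camera to world coordinates). Camera axes: x right, y down, z forward; pixel columns grow to the right and rows downward; lengths in m; the calibration is good to about 2 mm. A picture is of the moment at which its call begins: read the wrist's pose just before it. camera_params takes no time and is no camera call; for the wrist camera it gives the pose at the moment of the call.
- arm.close_job(): hands the job in, once; it reports no verdict.
The state is a dict: "clock": time; "joint_positions": joint angles; "qvel": joint speeds; "effort": joint torques, N m; "position": TCP position; "orientation": TCP orientation; "ft_force": force on the tool from outside, world axes, zero at the start; "torque": the same for the moment, N m; "finger_gap": opening from 0.0 (shut) to 1.0 (fully open).
Only numpy, scipy, OpenCV 4.12 (cv2) and the standard library are available. Lean on these libraries where they do the work, as an engineer would, in place of code of your own. Each camera call takes 0.05 s, during which the arm holds its last target. There are 200 camera calls.

### The job

Swing the swivel hook round until it points straight out over the long foot of its stand, so that the stand cannot tip when loaded. Then take the gauge with the window in its handle out of the rack, check the slot of the white slide-loading block by putting the blade in until the gauge's shoulder sits fully home on the block, keep it there for a second and draw it out. Finally hang the gauge by its window on the hook and leave it hanging freely at rest, the hook still over the long foot, with the other two gauges left in the rack and the bottles, jar and beaker around left standing where they are.

Things in the scene. Friction and masses are not known exactly. Their poses are not given: they have to be found in the camera images.
- stand: Fixed dark steel stand: round base (90 mm across, 12 mm high) with a steel column (18 mm across) at its centre. Origin: on the bench, on the column's axis. One long flat foot (36 mm wide, 12 mm high) runs from the column along the stand's own -x, 165 mm from the axis.
- hook (a joint): Swivel hook's angle (rad) about the column, counter-clockwise from above: 0 when it points along the stand's +x (away from the long foot), +pi or -pi when straight over the long foot. Range -3.8 to 3.8; starts between -1.5 and 1.5, so turn a positive start up to +pi, a negative one down to -pi. Stays where left: friction about 0.12 Nm (3 N at the thumb post).
- hook_tip (a point): Centre of the hook's upturned end, 104 mm from the column's axis and 166 mm above the bench; the tip's top is at 171 mm.
- hook_rest (a point): On the centre line of the hook's level round arm (10 mm thick), 58 mm out from the column's axis, 150 mm above the bench: the middle of the hanging place. x points outwards along the arm, z up. The arm starts at a collar on the column (28 mm across, heights 135 to 165 mm) and runs level to 95 mm from the axis, where its end turns up.
- hook_post (a point): Black thumb post for turning the hook: an upright round pin 16 mm across, from 146 to 188 mm above the bench, 45 mm from the column's axis, on the side opposite to the hook. This point is on its axis, 170 mm above the bench.
- rack: Fixed grey plastic rack, 190 (x) x 70 (y) x 60 mm high. Origin: centre of its underside. Three upright slots (8 mm in x, 32 mm in y, 55 mm deep) in a row along its x, at x = -60, 0 and +60 mm; a gauge stands in each, in any order, its shoulder on the rack's top and its width along the rack's y.
- gauge: The gauge with the window, 154 mm tall, upright in the rack. x thickness, y width, z up; origin: middle of the blade's lower end. Steel blade 4 x 26 mm, z 0-50; steel shoulder 10 x 44, z 50-62; white plastic frame 10 x 44 round the window, z 62-102; cross bar z 102-110; grip tab 10 x 24, z 110-154. About 0.15 kg, heavy end down. Half a turn about z makes no difference.
- gauge_window (a point): Middle of the upper edge of the gauge's window (gauge z = 102 mm), which rests on the hook's bar. The window goes through the 10 mm thickness, is 28 mm wide and 40 mm high (z 62 to 102); its upper corners are cut off at 45 degrees, so that it centres itself on a bar.
- paddle: A like gauge with a solid white flat handle, 10 x 44 mm, 132 mm tall in all, no window; stays in the rack.
- plunger: A like gauge with a thin round stem and a round knob 28 mm across, 148 mm tall in all; stays in the rack.
- loader: Fixed white slide-loading block, 120 (x) x 90 (y) x 70 mm high, with an aluminium top and one upright slot in the middle of it. Origin: centre of its underside. A black knob sticks out of its -x side.
- slot (a point): Centre of the mouth of the slot in the loading block's top, 70 mm above the bench. The slot is 8 mm in this frame's x, 32 mm in its y and 55 mm deep, so that the 50 mm blade enters with 2 mm to spare on each flat side and 3 mm at each edge, and the shoulder stops on the top.
- stain_bottle: amber glass bottle, 42 mm across and 100 mm tall, beside the stand's long foot; bystander. Origin: centre of its underside.
- sample_jar: clear glass jar, 44 mm across and 70 mm tall, on the other side of the long foot; bystander. Origin: centre of its underside.
- wash_bottle: white plastic bottle, 56 mm across and 165 mm tall, beyond the far end of the rack; bystander. Origin: centre of its underside.
- beaker: glass beaker, 64 mm across and 85 mm tall, beyond the loading block; bystander. Origin: centre of its underside.
Mind the look-alikes: they are no part of the job. What is shaped like the gauge but yellow is not meant.

How it is judged:
On the way, in this order (a step that is already met when the one before it is completed fails the run):
1. the hook points over the long foot (to about 16 degrees) while the gauge is still off it (x of hook_tip in the frame of stand below -0.095 m and y of hook_tip in the frame of stand between -0.03 and 0.03 m and distance between gauge_window and hook_rest above 0.08 m), for 0.2 s.
2. the gauge's blade is fully home in the slot of the loading block (shoulder within 3 mm of its top, upright), kept there for half a second (horizontal distance between gauge and slot below 0.007 m and z of gauge in the frame of slot below -0.047 m and angle between gauge's own z axis and vertical below 0.15 rad), for 0.5 s.
At the end, for the whole second after the job is handed in: the hook points over the stand's long foot (its tip within 30 mm to either side of the foot's centre line, about 16 degrees) and the gauge hangs at rest on the hook's arm by the upper edge of its window, between the collar and the upturned tip, upright within 15 degrees (x of hook_tip in the frame of stand below -0.095 m and y of hook_tip in the frame of stand between -0.03 and 0.03 m and x of gauge_window in the frame of hook_rest between -0.04 and 0.04 m and y of gauge_window in the frame of hook_rest between -0.014 and 0.014 m and z of gauge_window in the frame of hook_rest between -0.003 and 0.016 m and angle between gauge's own z axis and vertical below 0.26 rad and contact force between gauge and stand above 0.5 N and linear speed of gauge below 0.04 m/s and angular speed of gauge below 0.5 rad/s and velocity of joint hook between -0.1 and 0.1 rad/s); the robot touches nothing.
It fails at once if one of the other two gauges is lifted or shifted by more than 20 mm (distance of any of paddle, plunger from where it was at the start of the episode above 0.02 m).
It fails at once if a bystander is shifted by more than 30 mm or knocked over (distance of any of stain_bottle, sample_jar, wash_bottle, beaker from where it was at the start of the episode above 0.03 m or angle between any of stain_bottle, sample_jar, wash_bottle, beaker's own z axis and vertical above 0.5 rad).
It also fails if it takes over 72 s, if anything falls off the work surface, if the arm or the gripper's body presses on something with over 40 N, if the wrist force passes 120 N, or if a joint passes its speed limit or range.

## Working session

There is one attempt and no reset: what is moved stays moved. The work goes in short steps, Python scripts to look and compute and a tool call to move; the robot and the scene stay as the last step left them, time stands still between calls to the robot, and variables do not carry over. Pictures are saved under pics/ and viewed, about 8 in all and at most 12, crops included, and the job is handed in when it is done.

Besides the shell and the picture viewer there is one more tool, called after ">>>" as name(argument=value, ...) on one line, values as JSON. send_rows: Moves the arm, as the interface text tells. Its arguments: {"type":"object","properties":{"offset":{"type":"array","items":{"type":"array","items":{"type":"number"}}},"twist":{"type":"array","items":{"type":"array","items":{"type":"number"}}},"fingers":{"type":"array","items":{"type":"number"}},"squeeze":{"type":"number"}},"required":["offset","twist","fingers"]}

```bash
ls; mkdir -p pics; python3 - <<'E'
from station import arm
import cv2, numpy as np
s=arm.get_state(); print(s, arm.grip_point_offset)
for n in ("side","top"):
    im=arm.capture(n); cv2.imwrite(f"pics/{n}0.png",im)
    p=arm.camera_params(n); print(n,np.round(p["K"],1).tolist(),np.round(p["D"],3),np.round(p["world_from_camera"],3).tolist())
a=cv2.imread("pics/side0.png");b=cv2.imread("pics/top0.png")
E
```

```text
pics
{'clock': 0.0, 'joint_positions': array([-1.39211712e+00,  8.79913436e-02,  1.37228244e+00, -4.31332674e-05,
        1.68358474e+00, -1.03091645e-01]), 'qvel': array([-0.00054153, -0.000211  , -0.00023256,  0.0003541 , -0.00021596,
       -0.00236543]), 'effort': array([ 1.31282200e-04, -3.51866341e+01, -3.13272393e+01, -2.14489710e-04,
        1.08818206e-02, -2.54970206e-05]), 'position': array([ 0.1528286 , -0.52781973,  0.23010495]), 'orientation': array([-3.10822675e+00, -4.40816687e-01,  2.01623072e-04]), 'ft_force': array([-0.75581051,  0.02055692,  0.17480074]), 'torque': array([ 0.00919016, -0.00094056, -0.02654704]), 'finger_gap': 0.99631338195061} -0.0187
side [[419.8, 0.0, 315.8], [0.0, 419.8, 200.5], [0.0, 0.0, 1.0]] [-0.04  0.    0.    0.    0.  ] [[-0.776, -0.396, 0.491, 0.079], [-0.63, 0.514, -0.582, 0.539], [-0.022, -0.761, -0.648, 0.753], [0.0, 0.0, 0.0, 1.0]]
top [[437.5, 0.0, 316.8], [0.0, 437.5, 195.6], [0.0, 0.0, 1.0]] [-0.038  0.     0.     0.     0.   ] [[0.027, -0.997, 0.071, 0.488], [-1.0, -0.026, 0.013, -0.026], [-0.011, -0.072, -0.997, 1.158], [0.0, 0.0, 0.0, 1.0]]
```

View pics/top0.png

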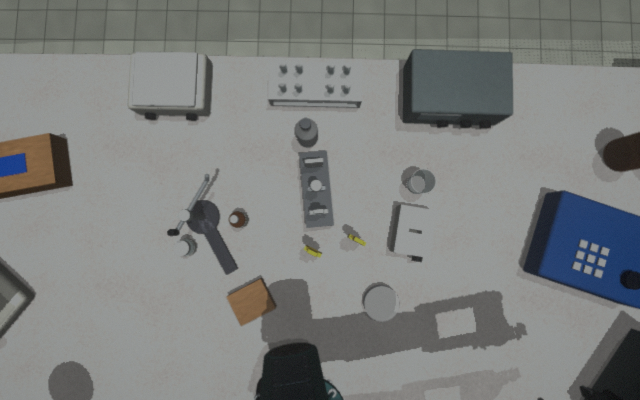

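View pics/side0.png

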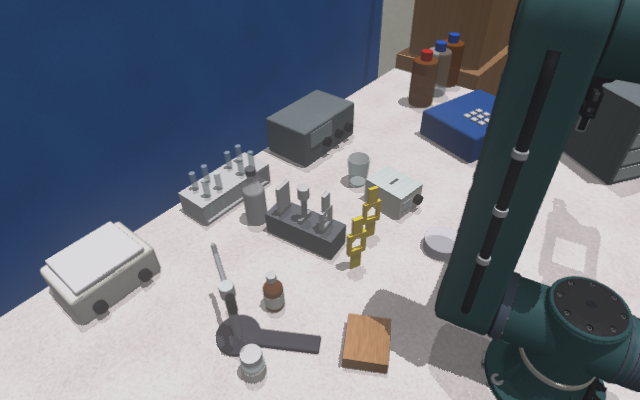

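```bash
python3 - <<'E'
import cv2, numpy as np
b=cv2.imread("pics/top0.png");a=cv2.imread("pics/side0.png")
c1=cv2.resize(b[150:290,150:270],None,fx=4,fy=4,interpolation=cv2.INTER_CUBIC)
c2=cv2.resize(b[145:270,295:440],None,fx=4,fy=4,interpolation=cv2.INTER_CUBIC)[:560]
c=np.zeros((560,1060,3),np.uint8);c[:,:480]=c1;c[:500,480:]=c2
cv2.imwrite("pics/topcrop.png",cv2.resize(c,None,fx=.75,fy=.75,interpolation=cv2.INTER_AREA))
d=cv2.resize(a[160:390,190:440],None,fx=2.6,fy=2.6,interpolation=cv2.INTER_CUBIC)
cv2.imwrite("pics/sidecrop.png",d); print(d.shape)
E
```

```text
(598, 650, 3)
```

View pics/topcrop.png

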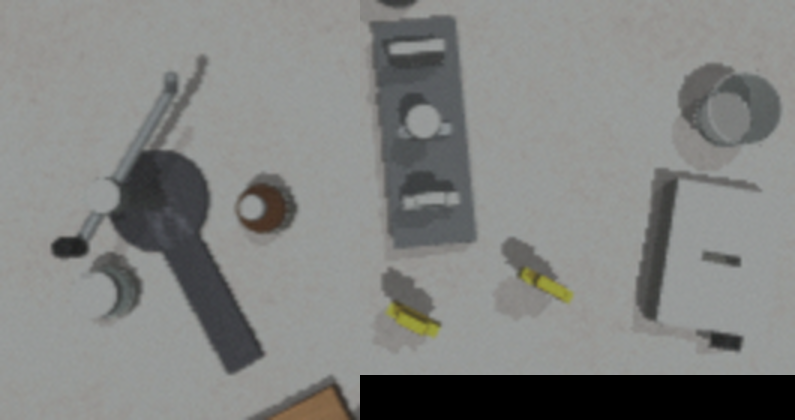

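View pics/sidecrop.png

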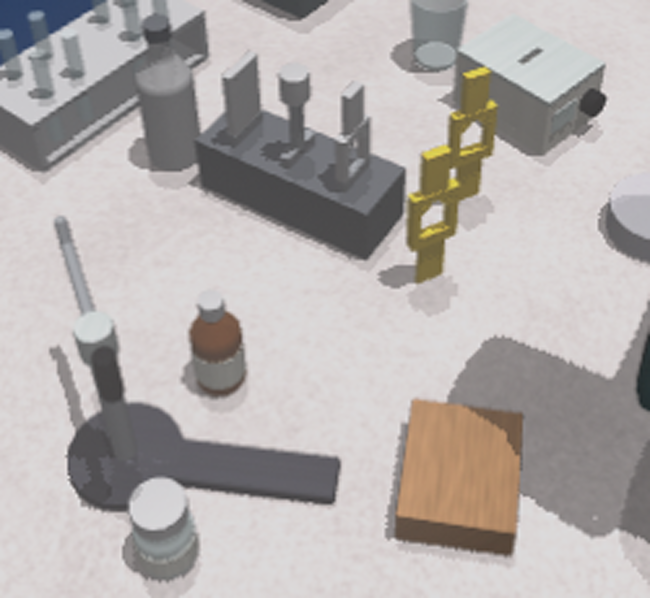

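```bash
cat > h.py <<'E'
import cv2, numpy as np
from station import arm
def ray(p,px):
    u=cv2.undistortPoints(np.array([[px]],float),np.array(p["K"]),np.array(p["D"]))[0,0]
    T=np.array(p["world_from_camera"]); return T[:3,3],T[:3,:3]@np.array([u[0],u[1],1])
def at(p,px,z):
    o,d=ray(p,px); return o+d*(z-o[2])/d[2]
def proj(p,P):
    T=np.linalg.inv(np.array(p["world_from_camera"])); 
    return cv2.projectPoints(np.array(P,float).reshape(-1,3),cv2.Rodrigues(T[:3,:3])[0],T[:3,3],np.array(p["K"]),np.array(p["D"]))[0][:,0]
E
python3 - <<'E'
from h import *
p=arm.camera_params("top")
L=lambda x,y:(150+x/3,150+y/3)
R=lambda x,y:(295+(x-360)/3,145+y/3)
pts=dict(base=(L(159,200),.012),foot=(L(248,363),.012),tip=(L(171,83),.171),post=(L(70,246),.188),
 bottle=(L(252,207),.1),jar=(L(95,295),.07),r1=(R(373,22),.06),r2=(R(455,15),.06),r3=(R(476,242),.06),r4=(R(394,250),.06),
 slot=(R(721,258),.07),s1=(R(703,255),.07),s2=(R(740,262),.07),gtab=(R(431,199),.154),plun=(R(423,121),.148),pad=(R(416,46),.132),knob=(R(726,341),.04),beak=(R(752,108),.085),wash=(R(397,0),.165),y1=(R(414,320),.1),y2=(R(546,284),.1))
w={k:at(p,*v) for k,v in pts.items()}
for k,v in w.items(): print(k,np.round(v,4))
d=w['foot']-w['base'];print("foot len",np.hypot(*d[:2]),"ang",np.degrees(np.arctan2(d[1],d[0])))
d=w['tip']-w['base'];print("tip",np.hypot(*d[:2]),np.degrees(np.arctan2(d[1],d[0])))
d=w['post']-w['base'];print("post",np.hypot(*d[:2]),np.degrees(np.arctan2(d[1],d[0])))
c=sum(w['r%d'%i] for i in(1,2,3,4))/4
ax=(w['r3']+w['r4']-w['r1']-w['r2'])/2;print("rack",c,np.linalg.norm(ax),np.degrees(np.arctan2(ax[1],ax[0])),np.linalg.norm(w['r1']-w['r2']))
ax/=np.linalg.norm(ax);print("gauge",c+ax*.06)
d=w['s2']-w['s1'];print("slot len",np.linalg.norm(d),np.degrees(np.arctan2(d[1],d[0])))
E
```

```text
base [0.506  0.2859 0.012 ]
foot [0.3668 0.202  0.012 ]
tip [0.5925 0.2374 0.171 ]
post [0.4673 0.303  0.188 ]
bottle [0.501 0.186 0.1  ]
jar [0.4249 0.3202 0.07  ]
r1 [0.6747 0.0347 0.06  ]
r2 [ 0.6823 -0.0344  0.06  ]
r3 [ 0.4916 -0.0567  0.06  ]
r4 [0.4831 0.0115 0.06  ]
slot [ 0.4836 -0.259   0.07  ]
s1 [ 0.4857 -0.2441  0.07  ]
s2 [ 0.4807 -0.2747  0.07  ]
gtab [ 0.5231 -0.0189  0.154 ]
plun [ 0.5834 -0.0111  0.148 ]
pad [ 0.6441 -0.0038  0.132 ]
knob [ 0.4136 -0.2705  0.04  ]
beak [ 0.607  -0.2799  0.085 ]
wash [0.6742 0.011  0.165 ]
y1 [ 0.4278 -0.0075  0.1   ]
y2 [ 0.4593 -0.1125  0.1   ]
foot len 0.16257000757294446 ang -148.9231543281103
tip 0.099104444205314 -29.313037448820012
post 0.04236350960010851 156.1821494791497
rack [ 0.58291268 -0.01122013  0.06      ] 0.1925279468475637 -173.21919849353486 0.06953916013423281
gauge [ 0.52333237 -0.0183044   0.06      ]
slot len 0.0310556638072728 -99.24591146075882
```

```bash
cat >> h.py <<'E'
from scipy.spatial.transform import Rotation as Ro
def go(x,y,z,yaw=None,base=None):
    s=arm.get_state(); R=Ro.from_rotvec(s["orientation"]) 
    P=np.array(s["position"])
    o=R.inv().apply(np.array([x,y,z])-P)
    tx=R.as_matrix()[:,0]; y0=np.degrees(np.arctan2(tx[1],tx[0]))
    yaw=y0 if yaw is None else yaw
    c,sn=np.cos(np.radians(yaw)),np.sin(np.radians(yaw))
    Rt=Ro.from_matrix(np.array([[c,sn,0],[sn,-c,0],[0,0,-1]]))
    tw=np.degrees((R.inv()*Rt).as_rotvec())
    print("pos",np.round(P,4),"yaw",round(y0,2),"-> offset",np.round(o,4).tolist(),"twist",np.round(tw,2).tolist())
E
python3 - <<'E'
from h import *
p=arm.camera_params("top")
C=np.array([.507,.286])
for z in (.165,.18,.2,.22): print(z,proj(p,[C[0],C[1],z]))
ps=arm.camera_params("side")
print("side col", [proj(ps,[C[0],C[1],z]).round(0).tolist() for z in (0.012,.165,.18,.2)], "obs top ~", 190+95/2.6,160+330/2.6)
print("side post",proj(ps,[.467,.304,.188]),"obs",190+103/2.6,160+352/2.6)
go(.467,.306,.235,152)
E
```

```text
0.165 [[184.91819531 214.65867265]]
0.18 [[182.84816274 214.47036398]]
0.2 [[179.98893342 214.21017295]]
0.22 [[177.00984225 213.93896322]]
side col [[[238.0, 333.0]], [[225.0, 285.0]], [[224.0, 279.0]], [[222.0, 272.0]]] obs top ~ 226.53846153846155 286.9230769230769
side post [[231.02745871 294.54369958]] obs 229.6153846153846 295.38461538461536
pos [ 0.1528 -0.5279  0.2302] yaw 16.14 -> offset [0.5336, -0.7136, -0.0032] twist [-0.04, -0.14, -135.86]
```

>>> send_rows(offset=[[0.534, -0.714, -0.005], [0.534, -0.714, -0.005], [0.534, -0.714, -0.005], [0.534, -0.714, -0.005], [0.534, -0.714, -0.005], [0.534, -0.714, -0.005], [0.534, -0.714, -0.005], [0.534, -0.714, -0.005], [0.534, -0.714, -0.005], [0.534, -0.714, -0.005], [0.534, -0.714, -0.005], [0.534, -0.714, -0.005]], twist=[[0, 0, -135.9], [0, 0, -135.9], [0, 0, -135.9], [0, 0, -135.9], [0, 0, -135.9], [0, 0, -135.9], [0, 0, -135.9], [0, 0, -135.9], [0, 0, -135.9], [0, 0, -135.9], [0, 0, -135.9], [0, 0, -135.9]], fingers=[0, 0, 0, 0, 0, 0, 0, 0, 0, 0, 0, 0], squeeze=30)

```text
clock: 1.3
position: [0.3645, 0.0353, 0.2345]
orientation: [1.579, 2.715, -0.0]
ft_force: [1.5, -1.2, 0.2]
finger_gap: 0.997
```

```bash
python3 -c "
from h import *
go(.467,.306,.235,152)"
```

```text
pos [0.3645 0.0353 0.2345] yaw 119.65 -> offset [0.1846, 0.223, -0.0005] twist [0.01, 0.05, -32.35]
```

>>> send_rows(offset=[[0.185, 0.223, 0], [0.185, 0.223, 0], [0.185, 0.223, 0], [0.185, 0.223, 0], [0.185, 0.223, 0], [0.185, 0.223, 0], [0.185, 0.223, 0], [0.185, 0.223, 0], [0.185, 0.223, 0]], twist=[[0, 0, -32.3], [0, 0, -32.3], [0, 0, -32.3], [0, 0, -32.3], [0, 0, -32.3], [0, 0, -32.3], [0, 0, -32.3], [0, 0, -32.3], [0, 0, -32.3]], fingers=[0, 0, 0, 0, 0, 0, 0, 0, 0])

```text
clock: 2.2
position: [0.4682, 0.3026, 0.2344]
orientation: [-0.772, -3.045, 0.002]
ft_force: [-0.5, -0.0, -0.1]
finger_gap: 0.997
```

```bash
python3 - <<'E'
from h import *
go(.467,.306,.16,152)
p=arm.camera_params("wrist"); print(np.round(p["world_from_camera"],3).tolist())
im=arm.capture("wrist")
for n,P in dict(post=[.467,.306,.188],tip=[.598,.238,.171],ax=[.507,.286,.165]).items(): print(n,proj(p,P))
s=arm.get_state(); print("tcp",proj(p,s["position"]))
cv2.imwrite("pics/w1.png",im)
E
```

```text
pos [0.4682 0.3026 0.2344] yaw 151.53 -> offset [0.0027, 0.0025, 0.0744] twist [-0.06, -0.0, -0.47]
[[0.476, 0.846, 0.24, 0.409], [0.879, -0.458, -0.131, 0.337], [-0.001, 0.273, -0.962, 0.376], [0.0, 0.0, 0.0, 1.0]]
post [[324.00529892 218.94773223]]
tip [[326.95897484 387.56941867]]
ax [[325.86044095 267.06022703]]
tcp [[318.93821972 257.29996968]]
```

View pics/w1.png

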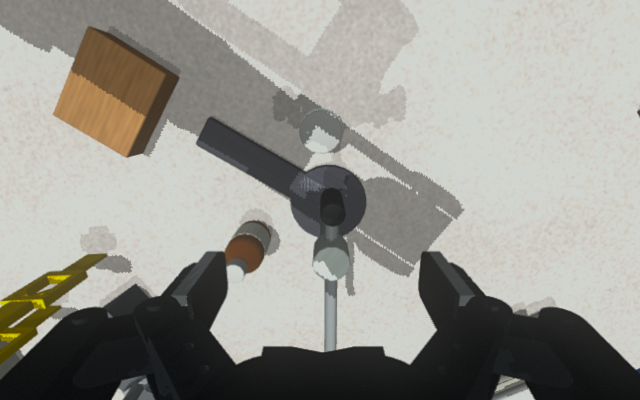

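```bash
python3 - <<'E'
from h import *
p=arm.camera_params("wrist")
a=at(p,(333,212),.188); c=at(p,(331.5,262),.165); f1=at(p,(204,132),.012); b=at(p,(328,202),.012)
print("post",a,"col",c,"base",b,"foot",f1)
d=f1-c; print(np.hypot(*d[:2]),np.degrees(np.arctan2(d[1],d[0]))); d=a-c; print(np.hypot(*d[:2]),np.degrees(np.arctan2(d[1],d[0])))
C=(b+c)/2; C=c
th=151.5
go(*a[:2],.16,153)
E
```

```text
post [0.46590927 0.31269971 0.188     ] col [0.50570475 0.29115525 0.165     ] base [0.50577933 0.29097652 0.012     ] foot [0.36932023 0.20854726 0.012     ]
0.15945161731570406 -148.79674440230144
0.04525311128826824 151.5697831945798
pos [0.4683 0.3024 0.2349] yaw 151.5 -> offset [0.0071, 0.0079, 0.0749] twist [-0.02, 0.02, -1.5]
```

>>> send_rows(offset=[[0.006, 0.008, 0.03], [0.006, 0.008, 0.072], [0.006, 0.008, 0.072], [0.006, 0.008, 0.072], [0.006, 0.008, 0.072], [0.006, 0.008, 0.072], [0.006, 0.008, 0.072], [0.006, 0.008, 0.072], [0.006, 0.008, 0.072], [0.006, 0.008, 0.072], [0.006, 0.008, 0.072], [0.006, 0.008, 0.072]], twist=[[0, 0, 0], [0, 0, 0], [0, 0, 0], [0, 0, 0], [0, 0, 0], [0, 0, 0], [0, 0, 0], [0, 0, 0], [0, 0, 0], [0, 0, 0], [0, 0, 0], [0, 0, 0]], fingers=[0, 0, 0, 200, 255, 255, 255, 255, 255, 255, 255, 255], squeeze=20)

```text
clock: 3.45
position: [0.4675, 0.3133, 0.1643]
orientation: [0.771, 3.044, 0.001]
ft_force: [-1.7, -2.7, 6.6]
finger_gap: 0.176
```

```bash
python3 - <<'E'
from h import *
s=arm.get_state(); print(s["position"],s["finger_gap"]*85,s["ft_force"])
R=Ro.from_rotvec(s["orientation"]); P=np.array(s["position"])
# C such that post=P at 45mm along current tangent
C=np.array([.506,.289]); d=P[:2]-C; print(np.hypot(*d),np.degrees(np.arctan2(d[1],d[0])))
p0=np.degrees(np.arctan2(d[1],d[0]))
ks=np.arange(1,17)
for k in ks:
    ph=max(p0-7.6*k, 31.15); v=C+.045*np.array([np.cos(np.radians(ph)),np.sin(np.radians(ph))])
    o=R.inv().apply([v[0]-P[0],v[1]-P[1],0]); print(k,round(ph,1),np.round(o,4).tolist(),"tw",round(p0-ph,1))
E
```

```text
[0.46750397 0.31327452 0.16433573] 14.937572959164989 [-1.72996898 -2.72718831  6.55259581]
0.04551039590346208 147.76561688139844
1 140.2 [-0.0013, 0.0059, 0.0] tw 7.6
2 132.6 [-0.0029, 0.0116, 0.0] tw 15.2
3 125.0 [-0.0052, 0.0171, 0.0] tw 22.8
4 117.4 [-0.0082, 0.0223, 0.0] tw 30.4
5 109.8 [-0.0119, 0.027, 0.0] tw 38.0
6 102.2 [-0.0161, 0.0312, 0.0001] tw 45.6
7 94.6 [-0.0209, 0.0347, 0.0001] tw 53.2
8 87.0 [-0.0261, 0.0376, 0.0001] tw 60.8
9 79.4 [-0.0317, 0.0398, 0.0001] tw 68.4
10 71.8 [-0.0374, 0.0413, 0.0001] tw 76.0
11 64.2 [-0.0434, 0.0419, 0.0001] tw 83.6
12 56.6 [-0.0493, 0.0418, 0.0001] tw 91.2
13 49.0 [-0.0552, 0.0409, 0.0001] tw 98.8
14 41.4 [-0.0609, 0.0392, 0.0001] tw 106.4
15 33.8 [-0.0664, 0.0368, 0.0001] tw 114.0
16 31.1 [-0.0682, 0.0358, 0.0001] tw 116.6
```

>>> send_rows(offset=[[-0.0013, 0.006, -0.002], [-0.003, 0.0116, -0.002], [-0.005, 0.017, -0.002], [-0.008, 0.022, -0.002], [-0.012, 0.027, -0.002], [-0.016, 0.031, -0.002], [-0.021, 0.035, -0.002], [-0.026, 0.0375, -0.002], [-0.0315, 0.04, -0.002], [-0.0375, 0.041, -0.002], [-0.0435, 0.042, -0.002], [-0.0435, 0.042, -0.002]], twist=[[0, 0, 7.6], [0, 0, 15.2], [0, 0, 22.8], [0, 0, 30.4], [0, 0, 38], [0, 0, 45.6], [0, 0, 53.2], [0, 0, 60.8], [0, 0, 68.4], [0, 0, 76], [0, 0, 83.6], [0, 0, 83.6]], fingers=[255, 255, 255, 255, 255, 255, 255, 255, 255, 255, 255, 255])

```text
clock: 4.65
position: [0.526, 0.3298, 0.1644]
orientation: [2.605, 1.756, 0.001]
ft_force: [0.6, 0.0, -0.2]
finger_gap: 0.176
```

```bash
python3 - <<'E'
from h import *
s=arm.get_state(); print(s["position"],s["finger_gap"]*85,s["ft_force"])
R=Ro.from_rotvec(s["orientation"]); P=np.array(s["position"])
C=np.array([.506,.289]); d=P[:2]-C; p0=np.degrees(np.arctan2(d[1],d[0])); print(np.hypot(*d),p0)
go(*P)
for k in range(1,8):
    ph=max(p0-7*k, 31.15); v=C+.045*np.array([np.cos(np.radians(ph)),np.sin(np.radians(ph))])
    o=R.inv().apply([v[0]-P[0],v[1]-P[1],0]); print(k,round(ph,1),np.round(o,4).tolist(),"tw",round(p0-ph,1))
E
```

```text
[0.52598824 0.32981166 0.16443983] 14.93256384730794 [ 0.56903635  0.03765403 -0.18813787]
0.04544360294746983 63.90586769678577
pos [0.526  0.3298 0.1644] yaw 67.96 -> offset [0.0, 0.0, 0.0] twist [0.02, -0.03, -0.0]
1 56.9 [-0.0012, 0.0054, 0.0] tw 7.0
2 49.9 [-0.0025, 0.0107, 0.0] tw 14.0
3 42.9 [-0.0046, 0.0158, 0.0] tw 21.0
4 35.9 [-0.0072, 0.0207, 0.0] tw 28.0
5 31.1 [-0.0093, 0.0237, 0.0] tw 32.8
6 31.1 [-0.0093, 0.0237, 0.0] tw 32.8
7 31.1 [-0.0093, 0.0237, 0.0] tw 32.8
```

>>> send_rows(offset=[[-0.0012, 0.0054, 0], [-0.0025, 0.0107, 0], [-0.0046, 0.0158, 0], [-0.0072, 0.0207, 0], [-0.0093, 0.0237, 0], [-0.0093, 0.0237, 0], [-0.0093, 0.0237, 0]], twist=[[0, 0, 7.4], [0, 0, 14.8], [0, 0, 22.2], [0, 0, 29.6], [0, 0, 36.8], [0, 0, 36.8], [0, 0, 36.8]], fingers=[255, 255, 255, 255, 255, 255, 255])

```text
clock: 5.35
position: [0.5451, 0.3118, 0.1645]
orientation: [3.023, 0.85, 0.005]
ft_force: [5.1, -0.8, -2.7]
finger_gap: 0.176
```

>>> send_rows(offset=[[0, 0, 0], [0, 0, 0], [0, 0, 0], [0, 0, 0], [0, 0, 0], [0, 0, -0.05], [0, 0, -0.1]], twist=[[0, 0, 0], [0, 0, 0], [0, 0, 0], [0, 0, 0], [0, 0, 0], [0, 0, 0], [0, 0, 0]], fingers=[100, 0, 0, 0, 0, 0, 0])

```text
clock: 6.05
position: [0.5421, 0.3115, 0.2621]
orientation: [3.025, 0.845, -0.012]
ft_force: [1.4, 0.1, 1.4]
finger_gap: 0.999
```

```bash
python3 - <<'E'
from h import *
go(.49,-.025,.30,6.8)
p=arm.camera_params("wrist"); cv2.imwrite("pics/w2.png",arm.capture("wrist"))
t=arm.capture("top"); cv2.imwrite("pics/top2.png",t)
cv2.imwrite("pics/top2c.png",cv2.resize(t[150:290,140:260],None,fx=4,fy=4,interpolation=cv2.INTER_CUBIC))
p=arm.camera_params("top")
C=np.array([.506,.288]); u=np.array([np.cos(np.radians(-148.85)),np.sin(np.radians(-148.85))])
for a in(-10,0,10):
    u=np.array([np.cos(np.radians(-148.85+a)),np.sin(np.radians(-148.85+a))])
    print(a,(proj(p,[[*(C+.104*u),.171],[*(C-.045*u),.188]])-[140,150])*4)
E
```

```text
pos [0.5421 0.3115 0.2621] yaw 31.21 -> offset [-0.2192, 0.2608, -0.0364] twist [0.05, 0.46, 24.41]
-10 [[230.82955736 434.06836697]
 [138.16840935 183.37090797]]
0 [[260.07319747 420.67562855]
 [125.44146783 189.20627144]]
10 [[286.64803625 402.36348198]
 [113.85988789 197.16021717]]
```

View pics/top2c.png

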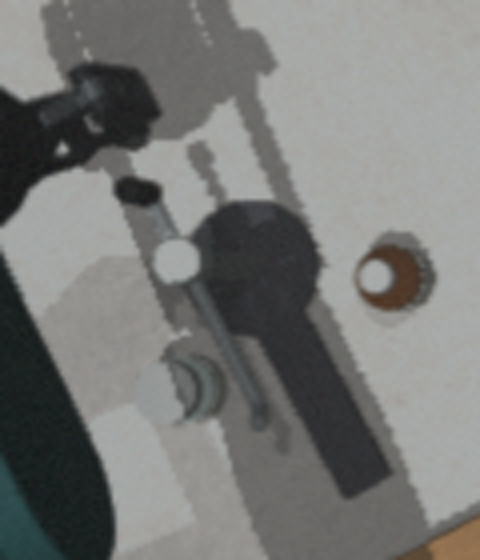

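```bash
python3 - <<'E'
from h import *
go(.505,-.02,.26,6.8)
E
```

```text
pos [0.5463 0.3135 0.2748] yaw 31.21 -> offset [-0.2083, 0.2638, 0.0118] twist [-0.1, -0.96, 24.41]
```

>>> send_rows(offset=[[-0.207, 0.264, 0.002], [-0.207, 0.264, 0.002], [-0.207, 0.264, 0.002], [-0.207, 0.264, 0.002], [-0.207, 0.264, 0.002], [-0.207, 0.264, 0.002], [-0.207, 0.264, 0.002], [-0.207, 0.264, 0.002], [-0.207, 0.264, 0.002], [-0.207, 0.264, 0.002], [-0.207, 0.264, 0.002], [-0.207, 0.264, 0.002]], twist=[[0, 0, 24.4], [0, 0, 24.4], [0, 0, 24.4], [0, 0, 24.4], [0, 0, 24.4], [0, 0, 24.4], [0, 0, 24.4], [0, 0, 24.4], [0, 0, 24.4], [0, 0, 24.4], [0, 0, 24.4], [0, 0, 24.4]], fingers=[0, 0, 0, 0, 0, 0, 0, 0, 0, 0, 0, 0])

```text
clock: 7.35
position: [0.5035, -0.0197, 0.2627]
orientation: [-3.136, -0.189, -0.0]
ft_force: [-0.2, -0.1, -0.1]
finger_gap: 1.002
```

```bash
python3 - <<'E'
from h import *
s=arm.get_state(); p=arm.camera_params("wrist"); im=arm.capture("wrist"); cv2.imwrite("pics/w3.png",im)
import json; json.dump({k:np.array(p[k]).tolist() for k in("K","D","world_from_camera")},open("w3.json","w"))
print(s["position"],s["qvel"].round(3)); go(.5233,-.0183,.26,6.8)
a=np.radians(6.8);u=np.array([np.cos(a),np.sin(a)]);v=np.array([-u[1],u[0]]);g=np.array([.5233,-.0183])
for x,y in((5,12),(5,-12),(-5,12),(-5,-12)): print(proj(p,[*(g+u*x/1e3+v*y/1e3),.164]).round(1))
print("rack edges",[proj(p,[*(g+u*x+v*y),.06]).round(0).tolist() for x,y in ((-.035,.035),(-.035,-.035))])
E
```

```text
[ 0.50352359 -0.01969741  0.26266084] [-0.004  0.    -0.    -0.002 -0.002  0.001]
pos [ 0.5035 -0.0198  0.2626] yaw 6.89 -> offset [0.0198, 0.0008, 0.0026] twist [-0.0, 0.0, 0.09]
[[309.3 170.5]]
[[341.3 170.5]]
[[309.4 183.4]]
[[341.  183.5]]
rack edges [[[292.0, 189.0]], [[356.0, 189.0]]]
```

View pics/w3.png

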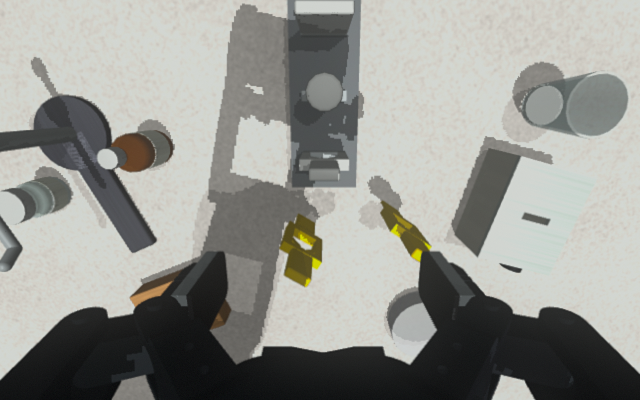

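```bash
python3 - <<'E'
import cv2,numpy as np
a=cv2.imread("pics/w3.png")
A=cv2.resize(a[140:200,280:365],None,fx=7,fy=7,interpolation=cv2.INTER_CUBIC)
B=cv2.resize(a[200:235,515:560],None,fx=7,fy=7,interpolation=cv2.INTER_CUBIC)
c=np.zeros((420,595,3),np.uint8);c[:,:]=A
d=np.zeros((420,320,3),np.uint8);d[:245,:315]=B
o=np.hstack([c,d])[:, :]; o=cv2.resize(o,(800,int(420*800/915)));print(800/915*7)
cv2.imwrite("pics/w3c.png",o)
E
```

```text
6.120218579234972
```

View pics/w3c.png

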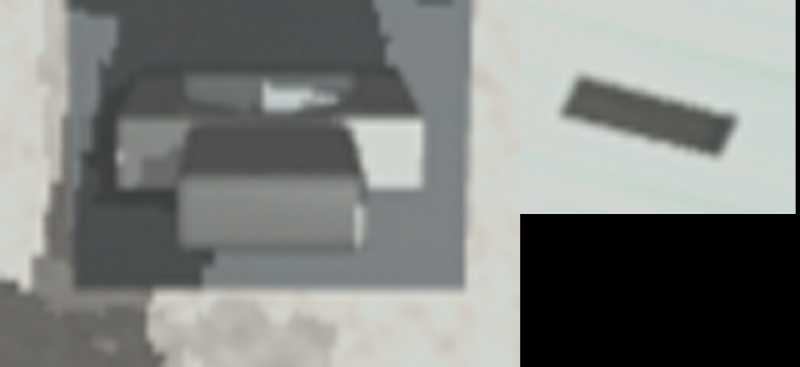

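```bash
python3 - <<'E'
from h import *
import json; p=json.load(open("w3.json"))
G=lambda x,y:(280+x/6.12,140+y/6.12); S=lambda x,y:(515+(x-520)/6.12,200+y/6.12)
for z in (.15,.164): 
  l,r=at(p,G(179,212),z),at(p,G(360,212),z); print("tab",z,(l+r)/2,np.linalg.norm(r-l), np.linalg.norm(at(p,G(270,178),z)-at(p,G(270,247),z)))
l,r=at(p,G(117,152),.12),at(p,G(424,152),.12); print("bar",(l+r)/2,np.linalg.norm(r-l))
l,r=at(p,G(74,288),.06),at(p,G(466,288),.06); print("rack near edge",(l+r)/2,np.linalg.norm(r-l),np.degrees(np.arctan2(*(l-r)[1::-1])))
c=[at(p,S(*q),.07) for q in ((580,75),(736,117),(720,156),(561,117))]
print("slot",sum(c)/4,[np.linalg.norm(c[i]-c[i-1]).round(4) for i in range(4)]); d=(c[0]+c[3]-c[1]-c[2]); print(np.degrees(np.arctan2(d[1],d[0])))
e=(c[0]+c[1]-c[2]-c[3]); print(np.degrees(np.arctan2(e[1],e[0])))
print(p["K"][0])
E
```

```text
tab 0.15 [ 0.52215975 -0.01757025  0.15      ] 0.023575926677071365 0.009151916687720122
tab 0.164 [ 0.52500324 -0.01717073  0.164     ] 0.022277708746638914 0.008647962696661092
bar [ 0.52484401 -0.01749392  0.12      ] 0.04434155642493654
rack near edge [ 0.49020385 -0.02190731  0.06      ] 0.06988458497975386 96.94240403605129
slot [ 0.48505346 -0.25745586  0.07      ] [np.float64(0.0082), np.float64(0.031), np.float64(0.0076), np.float64(0.0315)]
82.56922391023502
-6.179631626598628
[324.70639768517407, 0.0, 322.6773761000705]
```

>>> send_rows(offset=[[0.0215, 0, 0], [0.0215, 0, 0.04], [0.0215, 0, 0.09], [0.0215, 0, 0.12], [0.0215, 0, 0.135], [0.0215, 0, 0.135], [0.0215, 0, 0.135], [0.0215, 0, 0.135], [0.0215, 0, 0.135], [0.0215, 0, 0.135], [0.0215, 0, 0.135], [0.0215, 0, 0.135]], twist=[[0, 0, 0], [0, 0, 0], [0, 0, 0], [0, 0, 0], [0, 0, 0], [0, 0, 0], [0, 0, 0], [0, 0, 0], [0, 0, 0], [0, 0, 0], [0, 0, 0], [0, 0, 0]], fingers=[0, 0, 0, 0, 0, 0, 0, 150, 255, 255, 255, 255], squeeze=50)

```text
clock: 8.6
position: [0.525, -0.0182, 0.1284]
orientation: [-3.136, -0.186, -0.002]
ft_force: [-0.0, 1.0, 2.7]
finger_gap: 0.269
```

>>> send_rows(offset=[[0, 0, 0], [0, 0, 0], [0, 0, -0.02], [0, 0, -0.06], [0, 0, -0.1], [0, 0, -0.12], [0, 0, -0.12], [0, 0, -0.12]], twist=[[0, 0, 0], [0, 0, 0], [0, 0, 0], [0, 0, 0], [0, 0, 0], [0, 0, 0], [0, 0, 0], [0, 0, 0]], fingers=[255, 255, 255, 255, 255, 255, 255, 255])

```text
clock: 9.4
position: [0.5243, -0.0184, 0.2462]
orientation: [-3.136, -0.186, 0.003]
ft_force: [0.2, -0.6, -1.7]
finger_gap: 0.271
```

```bash
python3 - <<'E'
from h import *
go(.485,-.2575,.20,-8.3)
p=arm.camera_params("wrist"); im=arm.capture("wrist"); cv2.imwrite("pics/w4.png",im)
s=arm.get_state();print("gap",s["finger_gap"]*85,s["ft_force"])
E
```

```text
pos [ 0.5243 -0.0184  0.2462] yaw 6.77 -> offset [-0.0672, 0.2328, 0.0463] twist [0.0, 0.1, 15.07]
gap 23.539306145937854 [ 0.03766748 -0.67540058 -1.88637427]
```

View pics/w4.png

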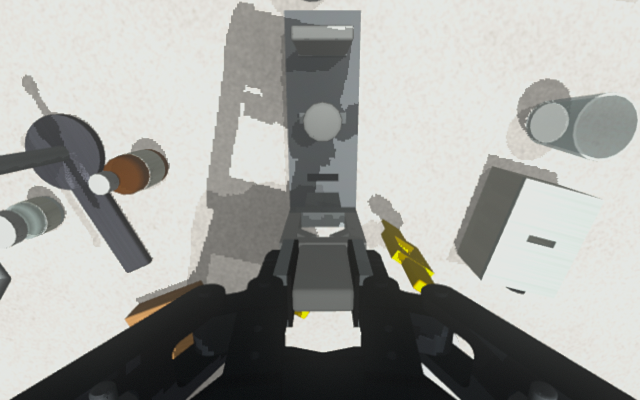

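>>> send_rows(offset=[[0, 0, -0.05], [-0.121, 0.219, -0.05], [-0.121, 0.219, -0.05], [-0.121, 0.219, -0.05], [-0.121, 0.219, -0.05], [-0.121, 0.219, -0.05], [-0.121, 0.219, -0.05], [-0.121, 0.219, -0.05], [-0.121, 0.219, -0.05], [-0.121, 0.219, -0.05], [-0.121, 0.219, -0.05]], twist=[[0, 0, 0], [0, 0, 15], [0, 0, 15], [0, 0, 15], [0, 0, 15], [0, 0, 15], [0, 0, 15], [0, 0, 15], [0, 0, 15], [0, 0, 15], [0, 0, 15]], fingers=[255, 255, 255, 255, 255, 255, 255, 255, 255, 255, 255])

```text
clock: 10.55
position: [0.431, -0.2488, 0.2975]
orientation: [-3.134, 0.221, 0.0]
ft_force: [-0.7, 0.8, -0.7]
finger_gap: 0.271
```

```bash
python3 - <<'E'
from h import *
s=arm.get_state(); p=arm.camera_params("wrist"); im=arm.capture("wrist"); cv2.imwrite("pics/w5.png",im)
import json; json.dump({k:np.array(p[k]).tolist() for k in("K","D","world_from_camera")},open("w5.json","w"))
print(s["position"],np.abs(s["qvel"]).max()); go(.485,-.2575,.2,-8.3)
c=proj(p,[.485,-.2575,.07])[0]; print(c)
# gauge blade bottom + whole crop
x,y=int(c[0]),int(c[1]); A=im[y-25:y+25,x-40:x+40]; 
A=cv2.resize(A,None,fx=8,fy=8,interpolation=cv2.INTER_CUBIC); print("origin",x-40,y-25); cv2.imwrite("pics/w5c.png",A)
g=cv2.cvtColor(im,cv2.COLOR_BGR2GRAY)[y-15:y+15,x-25:x+25]
m=(g<(int(g.min())+int(np.median(g)))/2).astype(np.uint8); n,l,st,ce=cv2.connectedComponentsWithStats(m)
for i in range(1,n): print(st[i],ce[i]+[x-25,y-15])
i=1+np.argmax(st[1:,4]); q=cv2.minAreaRect(np.argwhere(l==i)[:,::-1].astype(np.float32)); print(q)
E
```

```text
[ 0.43097366 -0.24881784  0.29745839] 0.006903098906966075
pos [ 0.431  -0.249   0.2976] yaw -8.09 -> offset [0.0547, 0.0009, 0.0976] twist [-0.0, 0.0, 0.21]
[324.83921129 121.57198946]
origin 284 96
[ 12  12  29   8 108] [325.30555556 123.23148148]
((26.0, 15.5), (7.0, 28.0), 90.0)
```

View pics/w5c.png

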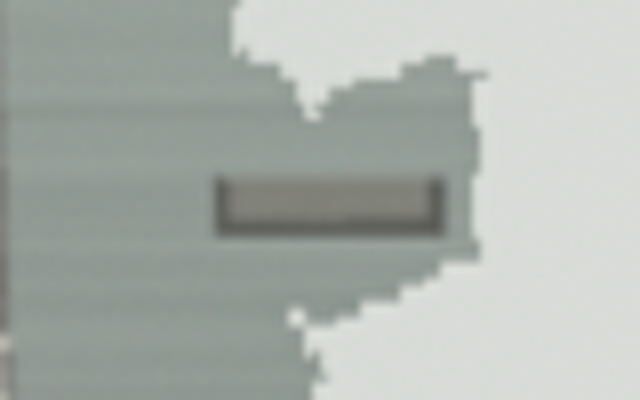

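>>> send_rows(offset=[[0.0545, 0.0013, 0.02], [0.0545, 0.0013, 0.06], [0.0545, 0.0013, 0.09], [0.0545, 0.0013, 0.1], [0.0545, 0.0013, 0.1], [0.0545, 0.0013, 0.1], [0.0545, 0.0013, 0.105], [0.0545, 0.0013, 0.11], [0.0545, 0.0013, 0.115], [0.0545, 0.0013, 0.12]], twist=[[0, 0, 0], [0, 0, 0], [0, 0, 0], [0, 0, 0], [0, 0, 0], [0, 0, 0], [0, 0, 0], [0, 0, 0], [0, 0, 0], [0, 0, 0]], fingers=[255, 255, 255, 255, 255, 255, 255, 255, 255, 255])

```text
clock: 11.6
position: [0.4841, -0.2592, 0.1776]
orientation: [3.133, -0.226, 0.001]
ft_force: [-0.5, 0.7, -1.0]
finger_gap: 0.269
```

```bash
python3 - <<'E'
from h import *
s=arm.get_state(); print(s["ft_force"],s["torque"],s["finger_gap"]); go(.485,-.258,.1384)
E
```

```text
[-0.46981972  0.65456673 -0.95351574] [-0.0428538  -0.03977699 -0.00149858] 0.268544785508758
pos [ 0.4841 -0.2592  0.1776] yaw -8.23 -> offset [0.0007, -0.0014, 0.0392] twist [0.02, -0.03, -0.0]
```

>>> send_rows(offset=[[0.0005, -0.0007, 0.008], [0.0005, -0.0007, 0.016], [0.0005, -0.0007, 0.024], [0.0005, -0.0007, 0.031], [0.0005, -0.0007, 0.036], [0.0005, -0.0007, 0.039], [0.0005, -0.0007, 0.04], [0.0005, -0.0007, 0.04]], twist=[[0, 0, 0], [0, 0, 0], [0, 0, 0], [0, 0, 0], [0, 0, 0], [0, 0, 0], [0, 0, 0], [0, 0, 0]], fingers=[255, 255, 255, 255, 255, 255, 255, 255])

```text
clock: 12.4
position: [0.4849, -0.2585, 0.1385]
orientation: [3.133, -0.225, 0.001]
ft_force: [-1.3, 1.1, 2.3]
finger_gap: 0.272
```

```bash
python3 - <<'E'
from h import *
s=arm.get_state(); print(s["ft_force"],s["torque"],s["finger_gap"]); go(.485,-.258,.1384)
E
```

```text
[-1.31283718  1.06246895  2.33122381] [ 0.30081619  0.34951375 -0.08355912] 0.2715444796034966
pos [ 0.4849 -0.2585  0.1385] yaw -8.22 -> offset [0.0, -0.0005, 0.0001] twist [0.01, -0.04, -0.0]
```

>>> send_rows(offset=[[0, 0, 0.001], [0, 0, 0.002], [0, 0, 0.002], [0, 0, 0.002], [0, 0, 0.002], [0, 0, 0.002], [0, 0, 0.002], [0, 0, 0.002], [0, 0, 0.002], [0, 0, 0.002], [0, 0, 0.002], [0, 0, 0.002]], twist=[[0, 0, 0], [0, 0, 0], [0, 0, 0], [0, 0, 0], [0, 0, 0], [0, 0, 0], [0, 0, 0], [0, 0, 0], [0, 0, 0], [0, 0, 0], [0, 0, 0], [0, 0, 0]], fingers=[255, 255, 255, 255, 255, 255, 255, 255, 255, 255, 255, 255])

```text
clock: 13.6
position: [0.485, -0.2586, 0.1384]
orientation: [3.133, -0.225, 0.003]
ft_force: [-3.3, 2.8, 9.6]
finger_gap: 0.271
```

```bash
python3 - <<'E'
from h import *
s=arm.get_state(); print(s["ft_force"],s["torque"],s["finger_gap"]); go(.485,-.258,.1384)
p=arm.camera_params("side"); im=arm.capture("side")
x,y=proj(p,[.485,-.258,.07])[0].astype(int); print(x,y)
cv2.imwrite("pics/s6.png",cv2.resize(im[y-70:y+40,x-70:x+70],None,fx=5,fy=5,interpolation=cv2.INTER_CUBIC))
E
```

```text
[-3.3148146   2.81406364  9.6271776 ] [0.61094767 0.85121385 0.00304561] 0.27090509033519977
pos [ 0.485  -0.2586  0.1384] yaw -8.21 -> offset [-0.0001, -0.0006, -0.0] twist [0.05, -0.11, -0.0]
392 181
```

View pics/s6.png

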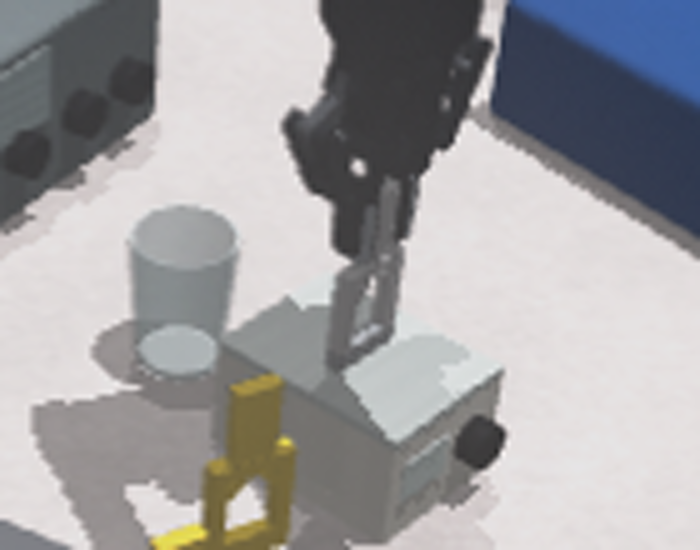

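>>> send_rows(offset=[[0, 0, -0.02], [0, 0, -0.05], [0, 0, -0.09], [0, 0, -0.14], [0, 0, -0.165], [-0.165, -0.456, -0.165], [-0.165, -0.456, -0.165], [-0.165, -0.456, -0.165], [-0.165, -0.456, -0.165], [-0.165, -0.456, -0.165], [-0.165, -0.456, -0.165], [-0.165, -0.456, -0.165]], twist=[[0, 0, 0], [0, 0, 0], [0, 0, 0], [0, 0, 0], [0, 0, 0], [0, 0, -39.4], [0, 0, -39.4], [0, 0, -39.4], [0, 0, -39.4], [0, 0, -39.4], [0, 0, -39.4], [0, 0, -39.4]], fingers=[255, 255, 255, 255, 255, 255, 255, 255, 255, 255, 255, 255])

```text
clock: 14.85
position: [0.4135, 0.0859, 0.3007]
orientation: [3.026, 0.843, 0.003]
ft_force: [1.3, 0.5, -1.6]
finger_gap: 0.27
```

```bash
python3 - <<'E'
from h import *
s=arm.get_state(); print(s["ft_force"],s["finger_gap"]); go(.3866,.2162,.3,31.15)
p=arm.camera_params("top"); t=at(p,(204.6,252.6),.171); print("tip top cam",t, "pred",np.array([.5065,.2885])+.104*np.array([-.8564,-.5163]))
E
```

```text
[ 1.2671195   0.47077883 -1.57501958] 0.26972585586680003
pos [0.4135 0.0859 0.3007] yaw 31.15 -> offset [0.0444, -0.1254, 0.0006] twist [0.06, -0.09, -0.0]
tip top cam [0.42271648 0.23539587 0.171     ] pred [0.4174344 0.2348048]
```

>>> send_rows(offset=[[0.044, -0.125, 0.02], [0.044, -0.125, 0.045], [0.044, -0.125, 0.045], [0.044, -0.125, 0.045], [0.044, -0.125, 0.045], [0.044, -0.125, 0.045], [0.044, -0.125, 0.045]], twist=[[0, 0, 0], [0, 0, 0], [0, 0, 0], [0, 0, 0], [0, 0, 0], [0, 0, 0], [0, 0, 0]], fingers=[255, 255, 255, 255, 255, 255, 255])

```text
clock: 15.55
position: [0.3878, 0.213, 0.2566]
orientation: [3.027, 0.841, 0.003]
ft_force: [-0.2, 0.8, -0.7]
finger_gap: 0.266
```

```bash
python3 - <<'E'
from h import *
import json
s=arm.get_state(); p=arm.camera_params("wrist"); im=arm.capture("wrist"); cv2.imwrite("pics/w7.png",im)
json.dump({k:np.array(p[k]).tolist() for k in("K","D","world_from_camera")},open("w7.json","w"))
print(s["position"],np.abs(s["qvel"]).max()); go(.3866,.2162,.196,31.15)
C=np.array([.5065,.2885]);u=np.array([-.8564,-.5163])
print("tip",proj(p,[*(C+.104*u),.171]),"post",proj(p,[*(C-.045*u),.188]),"col",proj(p,[*C,.165]),"footend",proj(p,[*(C+.165*u),.012]))
cv2.imwrite("pics/w7c.png",cv2.resize(im[0:270,170:490],None,fx=2.2,fy=2.2,interpolation=cv2.INTER_CUBIC))
E
```

```text
[0.38782779 0.21298562 0.25657033] 0.005247716528515722
pos [0.3878 0.213  0.2565] yaw 31.04 -> offset [0.0005, -0.0034, 0.0605] twist [0.04, -0.1, -0.11]
tip [[318.1272005  157.97775253]] post [[ 316.72824093 -112.45137856]] col [[317.65544394  -5.45824453]] footend [[320.02437362 188.1334334 ]]
```

View pics/w7c.png

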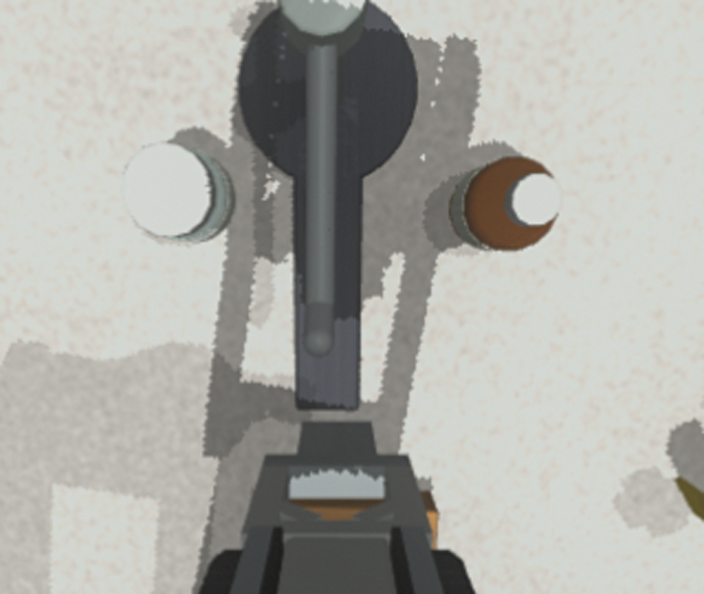

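```bash
python3 - <<'E'
from h import *
import json; p=json.load(open("w7.json"))
s=arm.get_state(); R=Ro.from_rotvec(s["orientation"]); P=s["position"]
Q=lambda x,y:(170+(x+.5)/2.2-.5,(y+.5)/2.2-.5)
f=lambda n,q,z: print(n,at(p,Q(*q),z).round(4),"tool",R.inv().apply(at(p,Q(*q),z)-P).round(4))
f("tip",(318,342),.171); f("arm mid",(320.5,180),.155); f("arm in",(321.5,70),.155)
f("foot end",(328,400),.012); f("base",(328,88),.012)
gz=P[2]-.1184
f("gauge bar L",(263,458),gz+.11); f("gauge bar R",(411,458),gz+.11); f("blade end",(337,422),gz)
E
```

```text
tip [0.4177 0.2381 0.171 ] tool [ 0.0385 -0.0062  0.0856]
arm mid [0.4609 0.2633 0.155 ] tool [ 0.0884 -0.0054  0.1017]
arm in [0.4889 0.2796 0.155 ] tool [ 0.1209 -0.005   0.1018]
foot end [0.3715 0.2088 0.012 ] tool [-0.0165 -0.005   0.2445]
base [0.5074 0.2902 0.012 ] tool [ 0.1419 -0.0046  0.2448]
gauge bar L [0.3999 0.2394 0.2481] tool [ 0.024  -0.0164  0.0084]
gauge bar R [0.4167 0.2115 0.2481] tool [0.024  0.0162 0.0085]
blade end [0.3911 0.215  0.1381] tool [ 3.600e-03 -1.000e-04  1.184e-01]
```

>>> send_rows(offset=[[0, -0.0057, 0.02], [0, -0.0057, 0.045], [0, -0.0057, 0.06], [0, -0.0057, 0.06], [0, -0.0057, 0.06], [0, -0.0057, 0.06]], twist=[[0, 0, 0], [0, 0, 0], [0, 0, 0], [0, 0, 0], [0, 0, 0], [0, 0, 0]], fingers=[255, 255, 255, 255, 255, 255])

```text
clock: 16.2
position: [0.3849, 0.2188, 0.1973]
orientation: [-3.026, -0.843, -0.005]
ft_force: [-0.2, 0.1, -1.2]
finger_gap: 0.274
```

```bash
python3 - <<'E'
from h import *
go(.4608,.2625,.196,31.15)
s=arm.get_state();print(s["ft_force"])
E
```

```text
pos [0.3849 0.2188 0.1973] yaw 31.12 -> offset [0.0875, 0.0018, 0.0015] twist [0.03, -0.16, -0.03]
[-0.16327524  0.13762225 -1.15353039]
```

>>> send_rows(offset=[[0.01, 0.0005, 0.001], [0.02, 0.0005, 0.001], [0.03, 0.0005, 0.001], [0.04, 0.0005, 0.001], [0.05, 0.0005, 0.001], [0.06, 0.0005, 0.001], [0.07, 0.0005, 0.001], [0.08, 0.0005, 0.001], [0.083, 0.0005, 0.001], [0.083, 0.0005, 0.001]], twist=[[0, 0, 0], [0, 0, 0], [0, 0, 0], [0, 0, 0], [0, 0, 0], [0, 0, 0], [0, 0, 0], [0, 0, 0], [0, 0, 0], [0, 0, 0]], fingers=[255, 255, 255, 255, 255, 255, 255, 255, 255, 255])

```text
clock: 17.2
position: [0.4555, 0.2615, 0.1944]
orientation: [3.026, 0.844, -0.001]
ft_force: [-0.3, -0.8, -1.3]
finger_gap: 0.271
```

```bash
python3 - <<'E'
from h import *
go(.4571,.2615,.1714,31.15)
s=arm.get_state();print(s["ft_force"],s["torque"],s["finger_gap"])
E
```

```text
pos [0.4555 0.2615 0.1944] yaw 31.18 -> offset [0.0014, 0.0008, 0.023] twist [0.0, 0.04, 0.03]
[-0.34536513 -0.77882652 -1.25462509] [0.01983506 0.00405317 0.01516669] 0.27121688142053985
```

>>> send_rows(offset=[[0.001, 0.0005, 0.005], [0.001, 0.0005, 0.01], [0.001, 0.0005, 0.015], [0.001, 0.0005, 0.019], [0.001, 0.0005, 0.022], [0.001, 0.0005, 0.0235], [0.001, 0.0005, 0.0235]], twist=[[0, 0, 0], [0, 0, 0], [0, 0, 0], [0, 0, 0], [0, 0, 0], [0, 0, 0], [0, 0, 0]], fingers=[255, 255, 255, 255, 255, 255, 255])

```text
clock: 17.9
position: [0.4567, 0.2609, 0.1723]
orientation: [3.025, 0.843, 0.002]
ft_force: [-1.2, -2.7, 4.4]
finger_gap: 0.27
```

```bash
python3 - <<'E'
from h import *
go(.4571,.2615,.1714,31.15)
s=arm.get_state();print(s["ft_force"],s["torque"],s["finger_gap"])
E
```

```text
pos [0.4567 0.2609 0.1723] yaw 31.15 -> offset [0.0007, -0.0003, 0.0009] twist [0.09, -0.05, 0.0]
[-1.20065307 -2.73827174  4.43702444] [-0.58150609  0.1906134   0.02994477] 0.2703768086716614
```

>>> send_rows(offset=[[0, 0, 0], [0, 0, 0], [0, 0, 0], [0, 0, 0], [0, 0, 0], [0, 0, 0], [0, 0, 0], [0, 0, 0]], twist=[[0, 0, 0], [0, 0, 0], [0, 0, 0], [0, 0, 0], [0, 0, 0], [0, 0, 0], [0, 0, 0], [0, 0, 0]], fingers=[150, 120, 80, 40, 0, 0, 0, 0])

```text
clock: 18.7
position: [0.4563, 0.2615, 0.1711]
orientation: [3.026, 0.844, -0.0]
ft_force: [-0.2, 0.4, 0.2]
finger_gap: 1.0
```

>>> send_rows(offset=[[0, 0, -0.02], [0, 0, -0.05], [0, 0, -0.09], [0, 0, -0.13], [0, 0, -0.13], [-0.09, 0.1, -0.13], [-0.09, 0.1, -0.13], [-0.09, 0.1, -0.13], [-0.09, 0.1, -0.13], [-0.09, 0.1, -0.13], [-0.09, 0.1, -0.13], [-0.09, 0.1, -0.13]], twist=[[0, 0, 0], [0, 0, 0], [0, 0, 0], [0, 0, 0], [0, 0, 0], [0, 0, 0], [0, 0, 0], [0, 0, 0], [0, 0, 0], [0, 0, 0], [0, 0, 0], [0, 0, 0]], fingers=[0, 0, 0, 0, 0, 0, 0, 0, 0, 0, 0, 0])

```text
clock: 19.9
position: [0.4312, 0.1303, 0.3008]
orientation: [-3.025, -0.847, 0.001]
ft_force: [0.9, -0.2, 0.6]
finger_gap: 1.003
```

```bash
python3 - <<'E'
from h import *
s=arm.get_state();print(s["ft_force"],s["finger_gap"])
W=arm.capture("wrist"); A=arm.capture("side"); B=arm.capture("top"); A2=arm.capture("side")
ps=arm.camera_params("side");c=proj(ps,[.457,.261,.12])[0].astype(int); print("side",c,"change between side frames",np.abs(A.astype(int)-A2).max())
pt=arm.camera_params("top");t=proj(pt,[.46,.26,.15])[0].astype(int); print("top",t)
x=max(c[0],75);a=cv2.resize(A[c[1]-75:c[1]+75,x-75:x+75],(400,400),interpolation=cv2.INTER_CUBIC)
b=cv2.resize(B[t[1]-55:t[1]+55,t[0]-55:t[0]+55],(400,400),interpolation=cv2.INTER_CUBIC)
cv2.imwrite("pics/end.png",np.hstack([a,b]));cv2.imwrite("pics/endw.png",W)
E
```

```text
[ 0.8532849  -0.1837188   0.64504295] 1.0032809991754505
side [258 305] change between side frames 57
top [197 235]
```

>>> send_rows(offset=[[0, 0, 0], [0, 0, 0], [0, 0, 0], [0, 0, 0], [0, 0, 0], [0, 0, 0], [0, 0, 0], [0, 0, 0], [0, 0, 0], [0, 0, 0]], twist=[[0, 0, 0], [0, 0, 0], [0, 0, 0], [0, 0, 0], [0, 0, 0], [0, 0, 0], [0, 0, 0], [0, 0, 0], [0, 0, 0], [0, 0, 0]], fingers=[0, 0, 0, 0, 0, 0, 0, 0, 0, 0])

```text
clock: 21.1
position: [0.4311, 0.1293, 0.3012]
orientation: [3.026, 0.844, 0.0]
ft_force: [0.3, -0.6, -0.3]
finger_gap: 1.003
```

```bash
python3 - <<'E'
from h import *
u=np.array([-.8563,-.5165]); v=np.array([-u[1],u[0]]); H=np.array([.4567,.2615])
def sil(p,dx=0,dy=0,dz=0):
    m=np.zeros((400,640),np.uint8)
    for x,w,z0,z1 in ((2,13,0,50),(5,22,50,62),(5,22,102,110),(5,12,110,154)):
        pts=[[*(H+u*(sx*x/1e3+dx)+v*(sy*w/1e3+dy)),.053+z/1e3+dz] for sx in(-1,1) for sy in(-1,1) for z in(z0,z1)]
        cv2.fillConvexPoly(m,cv2.convexHull(proj(p,pts).astype(np.float32)).astype(np.int32),1)
    for w0,w1 in((-22,-14),(14,22)):
        pts=[[*(H+u*(sx*5/1e3+dx)+v*(w/1e3+dy)),.053+z/1e3+dz] for sx in(-1,1) for w in(w0,w1) for z in(62,102)]
        cv2.fillConvexPoly(m,cv2.convexHull(proj(p,pts).astype(np.float32)).astype(np.int32),1)
    return m
s1=arm.capture("side"); arm.capture("top"); s2=arm.capture("side"); t=arm.capture("top")
p=arm.camera_params("side"); m=sil(p); ys,xs=np.nonzero(m); print("bbox",xs.min(),xs.max(),ys.min(),ys.max())
r=np.s_[ys.min()-15:ys.max()+15,xs.min()-15:xs.max()+15]
print("frame change in gauge region",np.abs(s1.astype(int)-s2)[r].max())
a=cv2.imread("pics/side0.png"); d=(np.abs(a.astype(int)-s2).max(2)>25)
print("side diff in/out of silhouette",d[m>0].mean(), d[r][m[r]==0].mean())
g=cv2.cvtColor(s2,cv2.COLOR_BGR2GRAY)[r]
for row,mr in zip(g[::2,::2],m[r][::2,::2]): print("".join(("%x"%(q//16)) for q in row)," ","".join(".#"[k] for k in mr))
p=arm.camera_params("top"); m=sil(p); b=cv2.imread("pics/top2.png"); d=np.abs(b.astype(int)-t).max(2)>25
print("top in",d[m>0].mean(), np.argwhere(m>0).min(0),np.argwhere(m>0).max(0))
# bystanders: compare with the first top picture
b=cv2.imread("pics/top0.png");d=np.abs(b.astype(int)-t).max(2)
for n,(x,y) in dict(jar=(187,246),bottle=(237,218),wash=(306,132),beaker=(418,180),plunger=(316,185),paddle=(314,160)).items(): print(n,(d[y-10:y+10,x-10:x+10]>25).mean().round(2))
E
```

```text
bbox 247 264 268 332
frame change in gauge region 3
side diff in/out of silhouette 0.9715061058344641 0.45531105677804945
bbbbbbbbbbbbbbbbbbbbbbbb   ........................
bbbbbbbbbbcbbbbbbbbbbbbb   ........................
bbbbbbbbbbbbbbbbbbbbcbbb   ........................
bbbbbbbcbbbbbbcccbbbcbbb   ........................
bbbbbbbbbbbbbbccbbbbbccb   ........................
bbbbbcbbbbbccbbbbcbccbbb   ........................
bbbbbbbbcbcccbbccbbbcbbc   ........................
bbbbbbbbcbbbbbbcbccbbbbb   ........................
bbbbbbbbbcbbbabccbcbbcbb   ..........###...........
bcbbbbccbbbbb77abbb9abbb   .........####...........
cccbbcccb7aba57777777797   .........####...........
bbbbbbbbb9bb957777777777   ........#####...........
ccbbbbbb99bb757776777667   ........######..........
ccbbccb97799557876565557   ........######..........
bcbbcba77655557975555544   ........#######.........
bbbbbb777755557764455454   ........#######.........
b9bbb7777755556544455555   ........#######.........
88bb77777755555554445554   ........########........
689887777765556554455555   .........######
[... 875 characters left out ...]
.......###........
555545555444458467777777   .............###........
4555455554444464a8877777   .............###........
455544444444444478967777   .............###........
455554444444444455555555   ..............#.........
455554444444444445555555   ........................
445554444444444444444455   ........................
544554444444444443334455   ........................
544444544444444554444555   ........................
544444544444454554445555   ........................
544444444664455554445555   ........................
4444445bbbbbb53444444555   ........................
top in 0.6097560975609756 [230 183] [243 212]
jar 0.91
bottle 0.36
wash 0.0
beaker 0.0
plunger 0.0
paddle 0.0
```

```bash
python3 - <<'E'
from h import *
t=cv2.cvtColor(arm.capture("top"),cv2.COLOR_BGR2GRAY); b=cv2.imread("pics/top2.png",0)
for n,(x,y,h) in dict(tip=(204,252,6),jar=(187,246,10),bottle=(237,218,10),post=(174,197,6)).items():
    T=b[y-h:y+h+1,x-h:x+h+1]; S=t[y-h-12:y+h+13,x-h-12:x+h+13]
    _,mx,_,l=cv2.minMaxLoc(cv2.matchTemplate(S,T,cv2.TM_CCOEFF_NORMED)); print(n,round(mx,2),"shift px",l[0]-12,l[1]-12)
for row in t[225:262:1,180:222]: print("".join("%x"%(q//16) for q in row))
s=arm.get_state(); print(s["clock"],s["finger_gap"],np.abs(s["qvel"]).max())
E
```

```text
tip 0.65 shift px 10 11
jar 0.29 shift px 10 -12
bottle 0.88 shift px 0 0
post 0.91 shift px 0 0
aaaa9a986787643333344333322222333322368998
aaaaaaa96678753333333233322223333333489a98
aaaaaaa9877876433333232332222222333358aaa8
aa9aaaaa9877875433333222222222223333479a98
9a9aa9aa9887876433433233232232232223379aa9
aaa99a9a9987776433443333333333222223347998
aaa99aa99998655433344565333333222234434554
aaaaaa999999655443458997433333332334433322
aaaaa9999aa9855443579aa8633333333334333222
999987667999864333479aa9743333332333222222
a99766666789974333358998643322222222222222
99666666799a986333345654322222222222222222
976665579999875322223222222222222222222232
865555655544332222222222222222222222222333
543222333222222222222222222222222222233333
222222222222222222222222222222222222233333
222222222222222222222222322222232222233333
222222222222222222222222232333323322233333
222232222232223332233323233323322222233333
222232332333232333223333323333333222233333
332333232233333333333333333333333322333333
333332333333333333333333333333333322333333
333333333333333333333333333333333322333333
333333333333333333333333333333333323333333
333333333333333333333333333333333322333333
333333333333333333333333333333333322333333
333333333333333333333333333333333322333333
333333333333333333333333333333333322333333
333333333333333333333333333333333322333333
333333333333333333333333333333333322333333
333333333333333333333333333333333323333333
333333333333333333333333333333343323333333
333333333333333333333333333333333333433333
333333333333333333333333333333343322333343
333333333333333433333333333333333322334343
333333333333333333333333333333433322334443
333343333333333333333333334434433322344444
21.35 1.0018866334711547 0.0017937762379346331
```

```bash
python3 -c "
from station import arm
print(arm.close_job())"
```

```text
the job is handed in; nothing more can be done
None
```

I did the whole task in one pass and handed it in at about 21 s of the 72 s. No verdict was reported.

**What I did**
- **Hook:** I gripped the thumb post and turned the hook clockwise by about 120° until it lay over the long foot. A wrist picture showed it parallel to the foot within about 1.5°.
- **Slot:** I took the windowed gauge from the rack place nearest the robot and pressed its shoulder home in the slot. The tool sat at the expected height (0.138 m) under about 10 N. I held it there for 1.2 s and drew it out.
- **Hanging:** I passed the window over the hook's tip and lowered the gauge until it touched the arm at the expected height. Then I opened the gripper and backed away.

**Last checks**
- **Gauge:** it is where it should be in the side picture, give or take a few pixels. It is at rest, with no change between two frames.
- **Hook:** the thumb post had not moved by a pixel since the turn, so the hook is still over the foot.
- **Other things:** the wash bottle, beaker, paddle and plunger look unchanged from the start. The stain bottle had not moved since the hook was turned.
- **Not confirmed:** in the last top picture the arm hid the hook's tip and the sample jar, so the image match failed for both. The jar was standing in the picture taken just before hanging, and by my measurements nothing came closer than about 35 mm to it after that. I had used up the 12 pictures, so these final checks were by image code, not by eye.

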